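Draw the packing plate from under the blower wheel

ROBOT

A 6-joint arm with a two-finger parallel gripper is mounted at the origin on the work surface. World frame = base frame: x ahead of the robot, y to its left, z up, the work surface at z = 0. Lengths are in m, angles in rad, forces in N, time in s.
With the tool pointing down it reaches from about 0.375 to 0.75 m from the base axis. Payload 9 kg.
Tool frame: the origin (TCP) lies where the fingers leave the gripper's body, on its centre line; the fingertips stand 73 mm ahead of it and the grasp point (between the pads) lies 54 mm ahead of it (robot.grasp_offset is the distance from the TCP to the grasp point, in m); y points along the fingers, x is the direction in which the jaws open and shut, and the axes are right-handed (so a half turn about y gives the same grasp; the last joint's range is limited). The gripper opens to 85 mm and grips with 20 to 120 N. Pads are 22 mm wide; open, the fingers measure 114 mm over their backs; the gripper's body (76 mm by 85 mm) begins 54 mm behind the grasp point. The pads swing forward as they close: fully open they stand 13 mm farther back than shut.
Start: joints at [0.908, 0.104, 0.097, 1.564, 0, 1.353], TCP at [0.258, 0.542, 0.304] pointing down, gripper open.
Joint ranges: [-2.99, 2.99], [-0.84, 1.86], [-1.1, 1.16], [-1.84, 2.11], [-1.51, 1.56], [-3.14, 3.14]. Speed limits (rad/s): [2.22, 2.22, 2.57, 3.14, 3.14, 3.14].

INTERFACE

Orientations are given as [roll, pitch, yaw] about the fixed x, y, z axes, in that order (R = Rz(yaw) Ry(pitch) Rx(roll)).
In Python, from rig import robot, effector, ik, state, vision, workorder gives the robot as it stands. The module is installed in compiled form; this text tells all that it offers. Calls block until the motion is done:
- robot.reach(position, orientation): joint-space move of the TCP to a pose.
- robot.servo_line(position, attitude=None, speed=0.15): straight line of the TCP; attitude=None keeps the orientation; speed is the mean speed in m/s.
- robot.move_j(angles): joint-space move.
- effector.gripper_to(opening, f_grip=None): finger opening in m; f_grip is the grip in N (None keeps the last); returns when the fingers have stopped.
- robot.wait(seconds).
- ik(position, orientation): joint angles nearest the present ones, or None.
- state(): the state.
- vision.capture(name): name is "scene" or "side" or "wrist"; returns the picture (384x512x3 uint8, blue, green, red); there is no depth.
- vision.get_calibration(name): a dict with "camera_matrix" (3x3 intrinsics, pixels), "extrinsics" (4x4, takes a point from world to camera coordinates). Camera axes: x right, y down, z forward; pixel columns grow to the right and rows downward; lengths in m; the calibration is good to about 2 mm. A picture is of the moment at which its call begins: read the wrist's pose just before it. get_calibration takes no time and is no camera call; for the wrist camera it gives the pose at the moment of the call.
A pose or a line that the arm cannot do raises robot.MotionError and nothing moves.
- workorder.finish_job(): hands the job in, once; it reports no verdict.
The state is a dict: "time": time; "joint_positions": joint angles; "dq": joint speeds; "joint_efforts": joint torques, N m; "tcp_pos": TCP position; "tcp_rot": TCP orientation; "contact_force": force on the tool from outside, world axes, zero at the start; "ft_torque": the same for the moment, N m; "finger_gap": finger opening in m.
Only numpy, scipy, OpenCV 4.12 (cv2) and the standard library are available. Lean on these libraries where they do the work, as an engineer would, in place of code of your own. Each camera call takes 0.05 s, during which the arm holds its last target. There are 200 camera calls.

TASK

Draw the flat packing plate (the strip with the upright lug) right out from under the small bladed blower wheel and leave it lying flat on the bench. The wheel must stay in its place behind its two stop posts and come to rest flat on the bench with the hub still standing on the middle of it; leave the like plate under the other stack, the plain discs, where it is.

Things in the scene. Friction and masses are not known exactly. Their poses are not given: they have to be found in the camera images.
- plate: Aluminium strip 165 x 50 x 6 mm flat on the bench under the bladed wheel, with an upright lug (12 mm thick along the strip, 40 mm wide, top at 46 mm). Origin: underside, below the lug; x runs from lug to tail (strip from -8 to +157 mm), z up. Wheel centre starts at x = 112 mm. Pull along -x, towards the robot: free of the wheel after about 97 mm; 150 mm of path is clear. 0.2 kg.
- wheel: Bladed blower wheel, aluminium with black blades, 100 mm diameter, 28 mm high, loose on the plate, 0.3 kg. Origin: centre of underside, at first 6 mm up; z up. Two fixed steel stop posts (16 mm diameter, 34 mm high, 64 mm clear between) stand on the lug's side, 46 mm from its centre along the pull and 40 mm to each side; after 4 mm of play they hold it back as the plate slides out.
- hub: Steel hub standing loose on the middle of the wheel: flange 58 mm diameter, 10 mm thick, with a 34 mm diameter neck, 34 mm high in all; top at first 68 mm above the bench. Origin: centre of underside, z up. 0.2 kg.
- other_plate: Identical plate, same size and axes, under the other stack (two plain bladeless discs) at the other pair of posts. It stays where it is.
Not all that is in view belongs to the job. Leave any brown, green or purple look-alike of the plate alone.

How it is judged:
By the outcome, as a careful person would: the job done as asked, in the order asked, and still so for the second after the job is handed in, with the robot touching nothing.
It also fails if it takes over 35 s, if anything falls off the work surface, if the arm or the gripper's body presses on something with over 40 N, if the wrist force passes 120 N, or if a joint passes its speed limit or range.

## Working session

There is one attempt and no reset: what is moved stays moved. The work goes in short steps, each a Python script; the robot and the scene stay as the last script left them, time stands still between calls to the robot, and variables do not carry over. Pictures are saved under pics/ and viewed, about 8 in all and at most 12, crops included, and the job is handed in when it is done.

```bash
mkdir -p pics; python3 - <<'E'
from rig import robot,effector,ik,state,vision
import cv2,numpy as np
for n in("scene","side"):
    cv2.imwrite(f"pics/{n}0.png",vision.capture(n)); c=vision.get_calibration(n); print(n,np.round(c["camera_matrix"],1).tolist(),np.round(c["extrinsics"],4).tolist())
s=state();print(s["time"],s["tcp_pos"],s["tcp_rot"],s["finger_gap"],robot.grasp_offset)
E
```

```text
scene [[430.6, 0.0, 249.0], [0.0, 430.6, 192.6], [0.0, 0.0, 1.0]] [[0.6109, 0.7917, 0.0073, -0.3647], [0.4634, -0.35, -0.8141, -0.1495], [-0.6419, 0.5007, -0.5807, 1.5133], [0.0, 0.0, 0.0, 1.0]]
side [[450.3, 0.0, 251.6], [0.0, 450.3, 184.9], [0.0, 0.0, 1.0]] [[0.9246, -0.3802, 0.0227, -0.4087], [-0.2125, -0.5643, -0.7977, 0.2036], [0.3161, 0.7328, -0.6026, 1.2036], [0.0, 0.0, 0.0, 1.0]]
0.1 [0.258025   0.54144315 0.30322641] [-1.57052582e+00  1.14644321e-03  1.12598626e+00] 0.08560745511394618 0.0539
```

View pics/scene0.png

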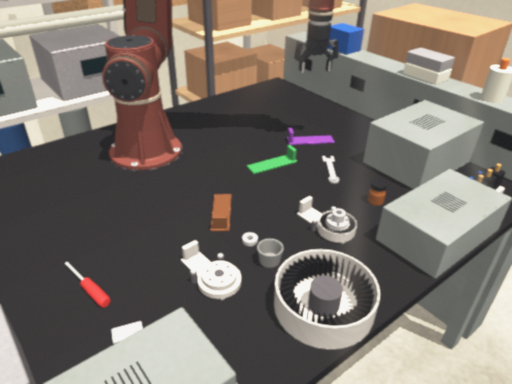

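View pics/side0.png

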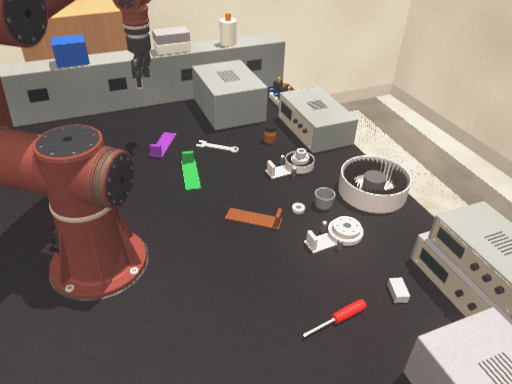

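Candidates (scene pixels): the white plate with lug at (307,207) under the stack with a neck and dark blades (338,222); a like white plate at (191,252) under the plain discs (219,277); green (272,163), purple (311,140) and brown (221,212) look-alikes. The big bladed drum (326,297) has no plate. The choice is (307,207), which I'll check in a close crop.

```bash
python3 - <<'E'
import cv2,numpy as np
a=cv2.imread("pics/scene0.png")[185:250,285:370];b=cv2.imread("pics/side0.png")[140:185,255:325]
a=cv2.resize(a,(595,455),interpolation=cv2.INTER_CUBIC);
cv2.imwrite("pics/cropA.png",a)
b=cv2.resize(b,(700,450),interpolation=cv2.INTER_CUBIC);cv2.imwrite("pics/cropB.png",b)
E
```

```text
(no output)
```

View pics/cropA.png

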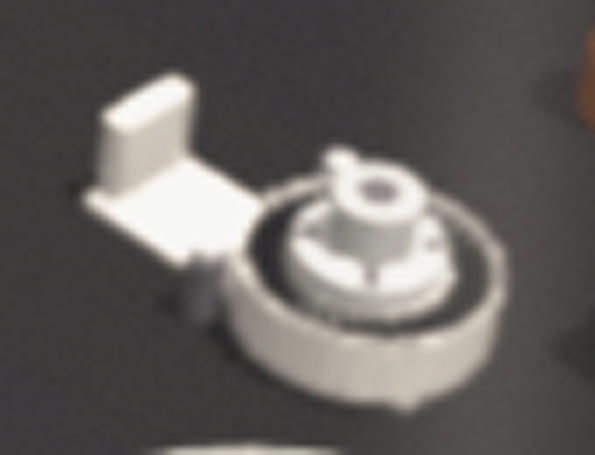

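View pics/cropB.png

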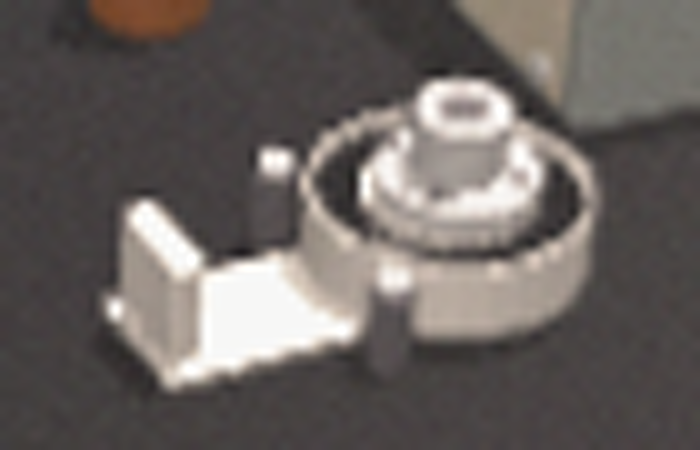

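```bash
cat > h.py <<'E'
import numpy as np
def ray(c,px):
    E=np.array(c["extrinsics"]);K=np.array(c["camera_matrix"]);R=E[:3,:3]
    return -R.T@E[:3,3], R.T@np.linalg.solve(K,[*px,1])
def onplane(c,px,z):
    o,d=ray(c,px); return o+d*(z-o[2])/d[2]
def proj(c,p):
    E=np.array(c["extrinsics"]);q=np.array(c["camera_matrix"])@(E[:3,:3]@np.array(p)+E[:3,3]);return q[:2]/q[2]
E
python3 - <<'E'
from rig import vision,robot,ik
from h import *
A=vision.get_calibration("scene");B=vision.get_calibration("side")
fa=lambda x,y:((x+.5)/7+284.5,(y+.5)/7+184.5); fb=lambda x,y:((x+.5)/10+254.5,(y+.5)/10+139.5)
P={}
for n,a,b,z in(("lug",(148,101),(163,236),.046),("neck",(379,190),(465,108),.068),("post1",(340,160),(276,160),.034),("post2",None,(396,278),.034)):
    p=[onplane(c,f(*q),z) for c,f,q in((A,fa,a),(B,fb,b)) if q]; print(n,np.round(p,4).tolist()); P[n]=np.mean(p,0)
for n,q in(("l1",(123,203)),("l2",(196,268))): print(n,onplane(B,fb(*q),.046))
d=P["neck"]-P["lug"];print(np.hypot(*d[:2]),np.degrees(np.arctan2(d[1],d[0])))
e=P["post1"]-P["post2"];print(np.hypot(*e[:2]),np.degrees(np.arctan2(e[1],e[0]))-90)
E
```

```text
lug [[0.5947, 0.2021, 0.046], [0.5936, 0.2018, 0.046]]
neck [[0.7081, 0.2097, 0.068], [0.7082, 0.2074, 0.068]]
post1 [[0.6581, 0.2476, 0.034], [0.6579, 0.2468, 0.034]]
post2 [[0.6648, 0.1673, 0.034]]
l1 [0.58904853 0.22469213 0.046     ]
l2 [0.59614228 0.18077882 0.046     ]
0.11416515100257936 3.2912730688504204
0.08016708362163863 4.83522417378704
```

```bash
python3 - <<'E'
from rig import robot,effector,ik,state,vision
from h import *
import cv2
yaw=np.radians(4.5); o=[-np.pi/2,0,yaw]; p=[.594,.202,.22]
for y in(0,np.pi): print(ik(p,[-np.pi/2 if y==0 else -np.pi/2,0,yaw+y]))
q=ik(p,o)
robot.reach(p,o if q is not None else [o[0],0,yaw-np.pi])
effector.gripper_to(.045,40)
s=state();print(s["time"],s["tcp_pos"],s["tcp_rot"],s["finger_gap"],s["contact_force"])
c=vision.get_calibration("wrist");im=vision.capture("wrist")
for n,w in(("lug",(.594,.202,.046)),("post1",(.658,.2472,.034)),("post2",(.6648,.1673,.034)),("neck",(.708,.2087,.068))):
    print(n,proj(c,w)); cv2.drawMarker(im,tuple(int(v) for v in proj(c,w)),(0,0,255),0,12,1)
np.savez("wc.npz",**{k:np.array(v) for k,v in c.items()})
cv2.imwrite("pics/w1.png",im)
E
```

```text
[1.19736588e-01 1.87477720e-01 3.59939496e-02 1.41931256e+00
 4.44089210e-16 1.61199310e+00]
[ 1.19736588e-01  1.87477720e-01  3.59939496e-02  1.41931256e+00
 -4.44089210e-16 -1.52959955e+00]
2.3417 [0.59394615 0.20214046 0.22002174] [-1.57079477e+00 -9.95475807e-07  7.87905595e-02] 0.04512009172169026 [-0.27930409 -0.60309437 -1.9174896 ]
lug [256.01977469 192.85304858]
post1 [346.13121475 137.00118306]
post2 [338.58760376 234.67422311]
neck [420.76106906 205.99062483]
```

View pics/w1.png

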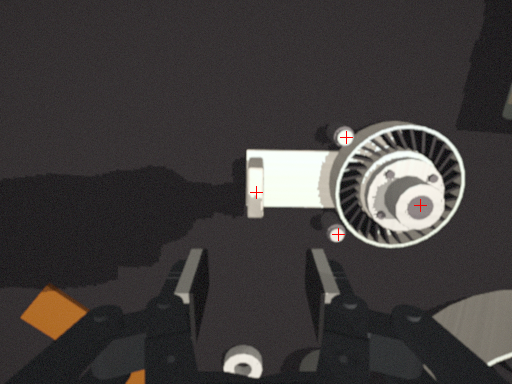

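The view shows a dark-bladed wheel at (400,185), posts at (346,137) and (338,234), and the lug at (256,190). All match my projected marks, and the strip edges are parallel to the jaw axis. Next: grasp and pull.

```bash
python3 - <<'E'
from rig import robot,effector,ik,state,vision
from h import *
import cv2
w=np.load("wc.npz")
print("strip near/far edges x~285:",[np.round(onplane(w,(285,r),.006),4).tolist() for r in(150,208)])
u=np.array([np.cos(.0785),np.sin(.0785),0]); L=np.array([.594,.202,.086])
robot.servo_line(L,speed=.1)
f=lambda t:print(t,state()["time"],np.round(state()["tcp_pos"],4),round(state()["finger_gap"],4),np.round(state()["contact_force"],1))
f("down")
effector.gripper_to(.0,40); f("grip")
if .009<state()["finger_gap"]<.016:
    robot.servo_line(L-.012*u,speed=.02); f("start")
    cv2.imwrite("pics/s2.png",vision.capture("side"))
E
```

```text
strip near/far edges x~285: [[0.6162, 0.2285, 0.006], [0.6217, 0.1767, 0.006]]
down 3.8833 [0.5945 0.2021 0.0868] 0.045 [0.1 0.2 0.7]
grip 4.275 [0.5941 0.2019 0.0865] 0.0117 [-3.4 -1.9  4.7]
start 5.025 [0.5829 0.2012 0.0865] 0.0112 [ 5.  -0.3  0.7]
```

```bash
python3 - <<'E'
from rig import robot,effector,ik,state,vision
from h import *
import cv2
u=np.array([np.cos(.0785),np.sin(.0785),0]); L=np.array([.594,.202,.0865])
ims=[]
for d in(.05,.08,.13):
    robot.servo_line(L-d*u,speed=.04); s=state()
    print(d,s["time"],np.round(s["tcp_pos"],4),round(s["finger_gap"],4),np.round(s["contact_force"],1))
    ims.append(cv2.resize(vision.capture("side")[130:190,220:330],(440,240),interpolation=cv2.INTER_CUBIC))
cv2.imwrite("pics/pull.png",np.vstack(ims[1:]))
E
```

```text
0.05 6.175 [0.5446 0.1982 0.0865] 0.0113 [ 4.7  1.3 -1.7]
0.08 7.125 [0.5138 0.1958 0.0864] 0.0117 [-2.9  0.3  4.2]
0.13 8.575 [0.4644 0.1918 0.0864] 0.0112 [-0.8  1.1  0.2]
```

View pics/pull.png

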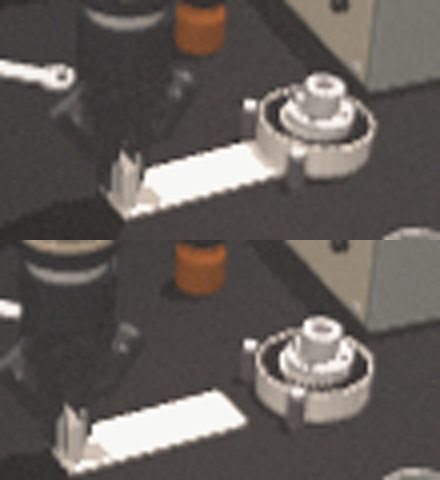

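The plate is clear, with its tail at about (245,415) in the lower strip, and the wheel stands behind the posts with the hub on it. Next: release, rise and measure.

```bash
python3 - <<'E'
from rig import robot,effector,ik,state,vision
from h import *
import cv2
effector.gripper_to(.04)
p=np.array(state()["tcp_pos"]); robot.servo_line([p[0],p[1],.25],speed=.12); robot.wait(.5)
s=state();print(s["time"],s["tcp_pos"],s["contact_force"])
A=vision.capture("scene");B=vision.capture("side")
cv2.imwrite("pics/fs.png",A);cv2.imwrite("pics/fb.png",B)
a=cv2.resize(A[180:300,175:375],(800,480),interpolation=cv2.INTER_CUBIC)
b=cv2.resize(B[130:190,220:330],(770,420),interpolation=cv2.INTER_CUBIC)
cv2.imwrite("pics/fA.png",a);cv2.imwrite("pics/fB.png",b)
E
```

```text
11.025 [0.46450237 0.19180286 0.24998093] [ 0.30810693 -1.02712116 -0.92670121]
```

View pics/fA.png

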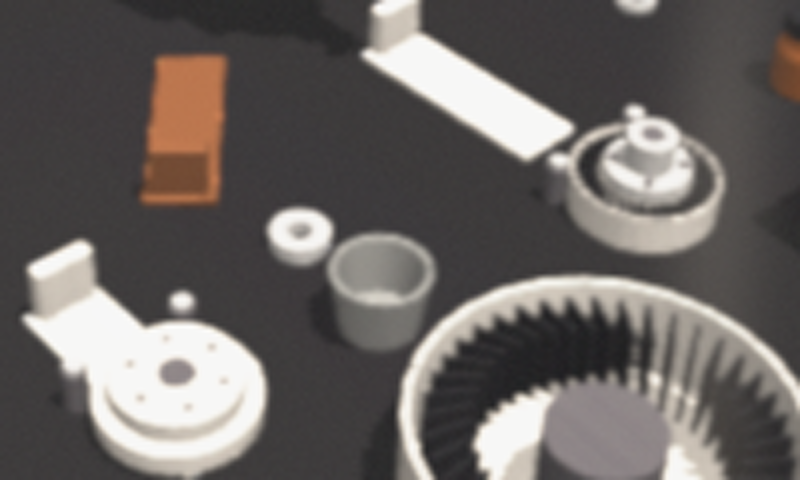

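View pics/fB.png

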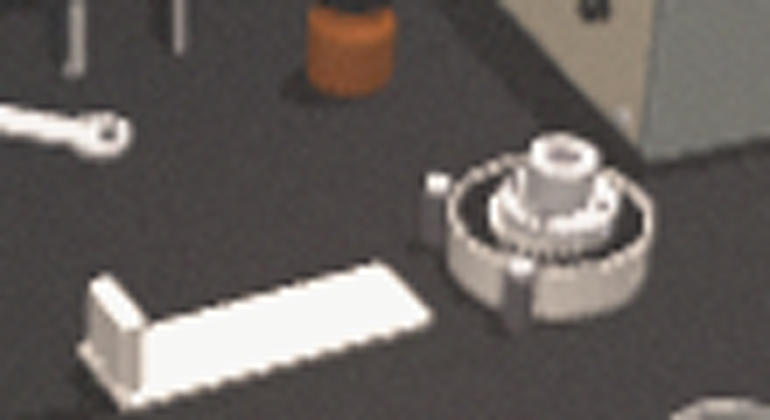

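```bash
python3 - <<'E'
from rig import vision
from h import *
import cv2
A=vision.get_calibration("scene");B=vision.get_calibration("side")
fa=lambda x,y:((x+.5)/4+174.5,(y+.5)/4+179.5); fb=lambda x,y:((x+.5)/7+219.5,(y+.5)/7+129.5)
(o1,d1),(o2,d2)=ray(A,fa(653,134)),ray(B,fb(566,155))
t=np.linalg.lstsq(np.c_[d1,-d2],o2-o1,rcond=None)[0];print("neck tri",o1+t[0]*d1,o2+t[1]*d2)
print("neck @62",onplane(A,fa(653,134),.062),onplane(B,fb(566,155),.062))
# predicted rim extents for wheel centre behind posts
mid=np.array([.6614,.207]);u=np.array([np.cos(.0785),np.sin(.0785)])
th=np.linspace(0,2*np.pi,90)
for n,c,f,off,s in(("A",A,fa,(175,180),4),("B",B,fb,(220,130),7)):
  for k in(.042,):
    C=mid+k*u
    for z in(.028,.034):
      q=np.array([proj(c,(C[0]+.05*np.cos(t),C[1]+.05*np.sin(t),z)) for t in th]); q=(q-np.array(off)+.5)*s-.5
      print(n,"wheel centre",C,"z",z,"rim box",q.min(0).round(),q.max(0).round())
E
```

```text
neck tri [0.70676009 0.20886422 0.06286185] [0.70686448 0.20832092 0.06220919]
neck @62 [0.70607154 0.20976724 0.062     ] [0.70703142 0.2086043  0.062     ]
A wheel centre [0.70327066 0.21029361] z 0.028 rim box [569. 126.] [720. 221.]
A wheel centre [0.70327066 0.21029361] z 0.034 rim box [569. 119.] [722. 214.]
B wheel centre [0.70327066 0.21029361] z 0.028 rim box [451. 158.] [653. 270.]
B wheel centre [0.70327066 0.21029361] z 0.034 rim box [452. 148.] [654. 260.]
```

```bash
python3 - <<'E'
import cv2
from rig import workorder
a=cv2.imread("pics/scene0.png");b=cv2.imread("pics/fs.png")
print("other-stack image diff",cv2.absdiff(a,b)[235:300,175:245].mean())
workorder.finish_job()
E
```

```text
other-stack image diff 0.6547252747252748
the job is handed in; nothing more can be done
```

The packing plate is out from under the bladed wheel and lying flat on the bench. I gripped its lug, pulled it 130 mm straight back between the posts, released it and raised the gripper clear. I handed the job in about 11 s into the 35 s limit.

Last checks:
- **Plate:** its tail is clear of the wheel in both camera views.
- **Wheel:** it sits behind its two posts. The hub top measured about 62 mm, down from 68 mm, so the wheel is flat on the bench.
- **Hub:** it still stands on the wheel, about 3 mm off the wheel's centre. That is near the 2 mm calibration limit, so I left it alone.
- **Other stack:** its picture is unchanged from the start.
- **Forces:** the readings between moves stayed around 6 N or less; I did not log them during the moves.

No check failed.

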